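Refit the sprung idler roller of a roller mixer

TASK

Put the washed idler roller from its drying stand back into the empty front place of the roller mixer: set its sprung pin in the groove of the tall drive housing, press the roller against the spring, bring its plain journal down into the channel of the low end cheek, and slide it along the steel slide there until the spring pushes it fully home in the slide's recess. The slide is clamped higher or lower each day to set the roller's tilt, so feel for the recess; the roller must end let go, held by both ends, its pin resting on the foot of the groove. Work gently, with little more than the spring's own force on the mixer, and leave the other things on the deck where they are.

Things in the scene. Friction and masses are not known exactly. Their poses are not given: they have to be found in the camera images.
- roller: Loose idler roller, 0.17 kg: aluminium barrel 26 mm in diameter, 100 mm long, two thin black rubber rings 30 mm either side of mid length (look only). Origin on its axis at mid length; y runs along the axis, +y to the sprung pin (8 mm in diameter), -y to the rigid journal (8 mm). It starts level on the stand, axis 37 mm above the deck, to be lifted straight up. None while held.
- pin (a joint): How far the sprung pin is pushed into the roller, in m: 0 out, 0.0155 at a hard stop. Spring 1.8 N at 0, 0.6 N more per mm (9.6 N at 13 mm, 11.1 N at the stop). With the pin on the groove's floor it is in by 13 mm while the journal's end rubs on the face of the slide, by 5 mm when the journal is home. Pin and journal slide easily on the mixer (friction about 0.2).
- pin_tip (a point): Centre of the bevelled end of the sprung pin, on the roller's axis, 74 mm from the roller's origin towards +y when the pin is fully out (it stands 24 mm out of the barrel).
- journal_tip (a point): Centre of the bevelled end of the rigid journal, on the roller's axis, 65 mm from the roller's origin towards -y (it stands 15 mm out of the barrel).
- mixer: Roller mixer, fixed. Origin on the deck, y from the low grey end cheek (top at z 62 mm) to the tall white drive housing (top at z 92 mm, black knob on its -x side); base plate 104 (x) by 184 mm (y), top at z 12 mm. The driven roller (26 mm) is in place, axis at x +29 mm, z 46 mm; the idler's empty place is the near one, at x -29 mm. A clamp knob stands 17 mm out of the cheek's outer side.
- groove_foot (a point): Point on the floor of the upright groove in the drive housing, at the height (z 46 mm) of a pin standing on the groove's foot; axes as the mixer's. The groove is 10.5 mm wide (x), 6 mm deep from the housing's grey inner face (at y -6 mm from here), its mouth bevelled 3 mm; it is open at the top (z 90 mm) and closed 4 mm below this point.
- channel (a point): Middle of the channel in the end cheek's inner face, z 46 mm, 122 mm from groove_foot; axes as the mixer's, -y into the cheek. Channel 10.5 mm wide, open at the cheek's top (bevels 4 mm), backed 4 mm deep by the steel tilt slide, clamped; its recess, 8 mm deeper, 9.6 mm high, is centred anywhere from 9 mm below to 9 mm above this point (not measured); the slide's top is 23.5 mm above that.
- stand: The white drying stand, fixed: foot plate 46 mm (x) by 96 mm (y) and 5 mm thick, with two V supports 40 mm either side of its middle (y), tops about 39 mm above the deck. Origin under its middle; y runs along the roller.
- rack: White tube rack, 64 x 140 x 56 mm, fixed, with three capped blood tubes standing in it (about 90 mm high). A bystander; origin under its middle.
- diluent: Small round bottle with a black cap, 37 mm in diameter, 70 mm high, standing; a bystander. Origin under its middle.
- bottle_a: Brown-red rectangular reagent bottle, 43 x 52 x 91 mm, standing on the deck; a bystander.
- cap_a: White bottle cap, 29 mm across, 17 mm high; a bystander at the right.
- cap_b: White bottle cap, 29 mm across, 17 mm high; a bystander between stand and round bottle.
- cap_c: White bottle cap, 29 mm across, 17 mm high; a bystander at the left.
- marker: Marker pen, 130 mm long, lying at the right; a bystander.

How it is judged:
On the way:
1. the sprung pin is in the housing's groove and pressed in by the roller (value of joint pin above 0.01 m and x of pin_tip in the frame of groove_foot between -0.004 and 0.004 m and y of pin_tip in the frame of groove_foot above -0.004 m), for 0.1 s.
At the end, for the whole second after the job is handed in: Roller at rest: pin tip on the groove's floor (within 2.5 mm) and at its foot (within 3 mm in height and sideways); journal tip 5 mm or more deep in the slide's recess (131 mm from the groove's floor), within 12.5 mm in height and 3.5 mm sideways of groove_foot; pin 2 to 8 mm in (x of pin_tip in the frame of groove_foot between -0.003 and 0.003 m and z of pin_tip in the frame of groove_foot between -0.003 and 0.003 m and y of pin_tip in the frame of groove_foot above -0.0025 m and x of journal_tip in the frame of groove_foot between -0.0035 and 0.0035 m and z of journal_tip in the frame of groove_foot between -0.0125 and 0.0125 m and y of journal_tip in the frame of groove_foot below -0.131 m and value of joint pin between 0.002 and 0.008 m and linear speed of roller below 0.02 m/s); the robot touches nothing.
It fails at once if the roller and its pin are pressed on the mixer with more than 35 N, both ends together (contact force between roller and mixer above 35 N).
It fails at once if the robot itself presses on the mixer with more than 15 N (contact force between the arm and mixer above 15 N).
It fails at once if a bystander is moved by more than 25 mm (distance of any of diluent, bottle_a, cap_a, cap_b, cap_c, marker from where it was at the start of the episode above 0.025 m).
It also fails if it takes over 67 s, if anything falls off the work surface, if the arm or the gripper's body presses on something with over 40 N, if the wrist force passes 120 N, or if a joint passes its speed limit or range.

ROBOT

A 6-joint arm with a two-finger parallel gripper is mounted at the origin on a cart in front of the work surface, level with it; the furniture and walls round the work are solid. World frame = base frame: x ahead of the robot, y to its left, z up, the work surface at z = 0. Lengths are in m, angles in rad, forces in N, time in s.
With the tool pointing down it reaches from about 0.25 to 0.85 m from the base axis. Payload 12.5 kg.
Tool frame: the origin (TCP) lies at the very end of the fingers, on their centre line; the grasp point (between the pads) lies 19 mm behind it (tcp_to_grasp is the distance from the TCP to the grasp point, in m); z points along the fingers, y is the line along which they close (so a half turn about z gives the same grasp; the last joint's range is limited). The gripper opens to 93 mm and grips with 3 to 60 N. Pads are 15 mm wide; open, the fingers measure 128 mm over their backs; the gripper's body (75 mm by 188 mm) begins 65 mm behind the grasp point.
Start: joints at [-1.318, 0.351, 1.652, -0, 1.139, -0.085], TCP at [0.182, -0.519, 0.219] pointing down, gripper open.
Joint ranges: [-2.75, 2.75], [-0.79, 2.1], [0.01, 2.65], [-1.57, 4.71], [0.07, 3.14], [-2.87, 2.87]. Speed limits (rad/s): [2.22, 2.22, 2.79, 3.14, 3.14, 3.14].

INTERFACE

Orientations are given as a rotation vector (axis times angle).
In Python, from station import * gives the robot as it stands.
- The arm moves only by the tool play_rows, never from a script. Its argument "plan" is a list of rows, each a list of 7 numbers: the closure, from 0 (fully open) to 1 (shut), then the shift along the world's x, y, z in cm, then the turn, a rotation vector about the world's x, y, z in degrees. In form: [[hand, x, y, z, wx, wy, wz], ...]. A call has 1 to 10 rows; each row shifts and turns the commanded pose from where the row before left it; what a row does not reach is not made up. A row lasts 1/12 s, in which the tool goes at most 41.7 mm and 7.16 degrees, less where a joint would pass 70% of its speed; a pose out of reach is approached as far as the arm can. A call is refused whole if a number of a shift passes 4.17 or a number of a turn 7.16, either way. A call with a gripper value outside its range is refused whole. The fingers move at their own pace and stop on an object; "newtons" is the grip in N (left out, the last holds). Time passes only in rows, so rows that do not move let the fingers close. It gives the time, the measured TCP pose, the force, the opening and the grip force at its end, in the units of the state.
- get_state(): the state, without advancing time (a new reading comes with each control period).
- read_camera(name): name is "side" or "top"; returns a dict with "image" (400x640x3 uint8, red, green, blue), "range_z" (400x640 float32, m along the optical axis (not along the pixel's ray), 0 where there is no reading), "fx", "fy", "cx", "cy" (pixels), "R" (3x3) and "t" (3): a world point X has camera coordinates R X + t. Camera axes: x right, y down, z forward; pixel columns grow to the right and rows downward; lengths in m; the calibration is good to about 2 mm. A picture is of the moment at which its call begins.
- job_done(): hands the job in; it is judged then, once.
The state is a dict: "clock": time; "joint_pos": joint angles; "dq": joint speeds; "effort": joint torques, N m; "eef_pos": TCP position; "tool_rot": TCP orientation; "contact_force": force on the tool from outside, world axes, zero at the start; "wrist_torque": the same for the moment, N m; "gripper_width": finger opening in m; "grip_force": force on a finger pad.
Only numpy, scipy, OpenCV 4.12 (cv2) and the standard library are available. Lean on these libraries where they do the work, as an engineer would, in place of code of your own. Each camera call takes 0.05 s, during which the arm holds its last target. There are 200 camera calls.

## Working session

There is one attempt and no reset: what is moved stays moved. The work goes in short steps, Python scripts to look and compute and a tool call to move; the robot and the scene stay as the last step left them, time stands still between calls to the robot, and variables do not carry over. Pictures are saved under pics/ and viewed, at most 10 in all, crops included, and the job is handed in when it is done.

Besides the shell and the picture viewer there is one more tool, called after "Call:" as name([rows], argument=value, ...), one row to a line, values as JSON. play_rows: Moves the arm, as the interface text tells. Its arguments: {"type":"object","properties":{"plan":{"type":"array","items":{"type":"array","items":{"type":"number"}}},"newtons":{"type":"number"}},"required":["plan"]}

```bash
mkdir -p pics; cat > h.py <<'E'
from station import *
import numpy as np, cv2
def snap(n,f):
    c=read_camera(n); np.savez(f'pics/{f}.npz',**c); cv2.imwrite(f'pics/{f}.png',cv2.cvtColor(c['image'],cv2.COLOR_RGB2BGR)); return c
def ray(c,u,v,z):
    d=c['R'].T@np.array([(u-c['cx'])/c['fx'],(v-c['cy'])/c['fy'],1]); o=-c['R'].T@c['t']
    return o+d*(z-o[2])/d[2]
def proj(c,X):
    p=c['R']@np.array(X)+c['t']; return p[0]/p[2]*c['fx']+c['cx'],p[1]/p[2]*c['fy']+c['cy']
E
python3 - <<'E'
from h import *
for n in('top','side'):
    c=snap(n,n+'0'); print(n,-c['R'].T@c['t'],c['R'].round(2).tolist(),c['fx'])
s=get_state();print(s)
E
```

```text
top [ 0.30314533 -0.07025888  1.12308228] [[0.07, -1.0, 0.0], [-0.97, -0.07, -0.22], [0.22, 0.01, -0.98]] 424.770323367129
side [ 0.1925078  -1.0906708   0.54044096] [[0.95, -0.32, 0.0], [-0.13, -0.39, -0.91], [0.29, 0.87, -0.41]] 417.7617448551137
{'clock': 0.1, 'joint_pos': array([-1.31760809e+00,  3.51147711e-01,  1.65234540e+00, -9.24507012e-06,
        1.13910718e+00, -8.45873440e-02]), 'dq': array([ 3.59955468e-04, -1.81914081e-03, -5.25037937e-04, -7.59862395e-04,
        3.80423840e-04, -7.38583355e-05]), 'effort': array([ 7.91698749e-04, -4.98027599e+01, -2.85705507e+01,  7.00220768e-02,
        2.38349475e-02, -5.49291940e-05]), 'eef_pos': array([ 0.18221587, -0.51861546,  0.21817983]), 'tool_rot': array([-3.09590499e+00, -5.27895294e-01,  1.46365271e-04]), 'contact_force': array([0.48509803, 0.0596279 , 0.31951775]), 'wrist_torque': array([-0.00717885, -0.00884964,  0.03295113]), 'grip_force': 0.0, 'gripper_width': 0.09275899777473405}
```

View pics/top0.png

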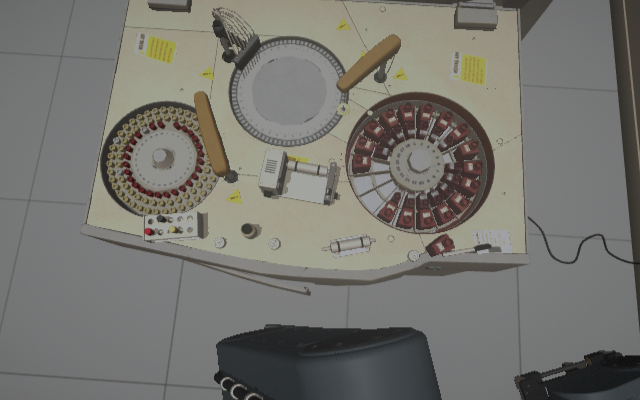

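View pics/side0.png

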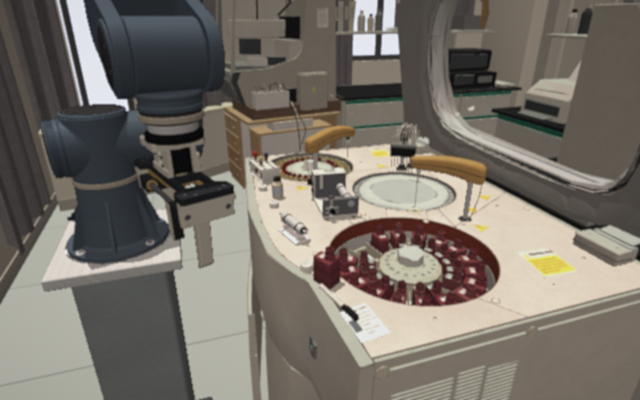

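The top view shows the mixer around (300,178), with its housing at the left (270,172), and the roller on its stand around (350,244). The side view shows the same layout: mixer at (335,195), roller at (293,225). Next I'll enlarge crops of both.

```bash
python3 - <<'E'
import cv2
a=cv2.imread('pics/top0.png')
cv2.imwrite('pics/c1.png',cv2.resize(a[140:265,250:390],None,fx=4.6,fy=4.6,interpolation=cv2.INTER_CUBIC))
b=cv2.imread('pics/side0.png')
cv2.imwrite('pics/c2.png',cv2.resize(b[155:255,260:380],None,fx=6,fy=6,interpolation=cv2.INTER_CUBIC))
E
```

```text
(no output)
```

View pics/c1.png

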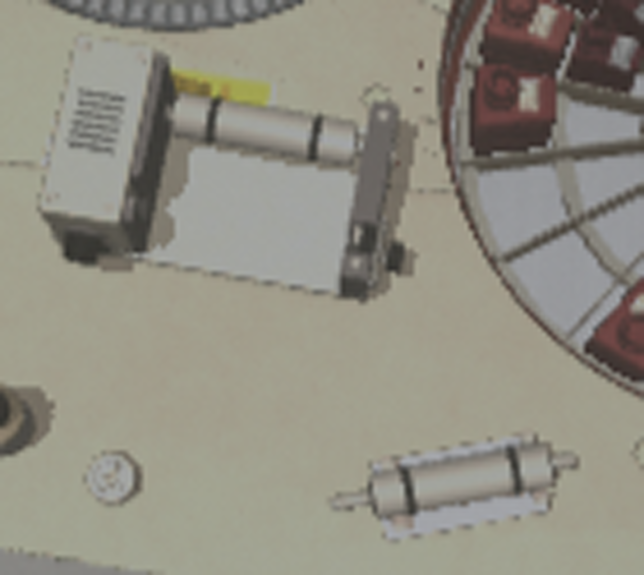

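View pics/c2.png

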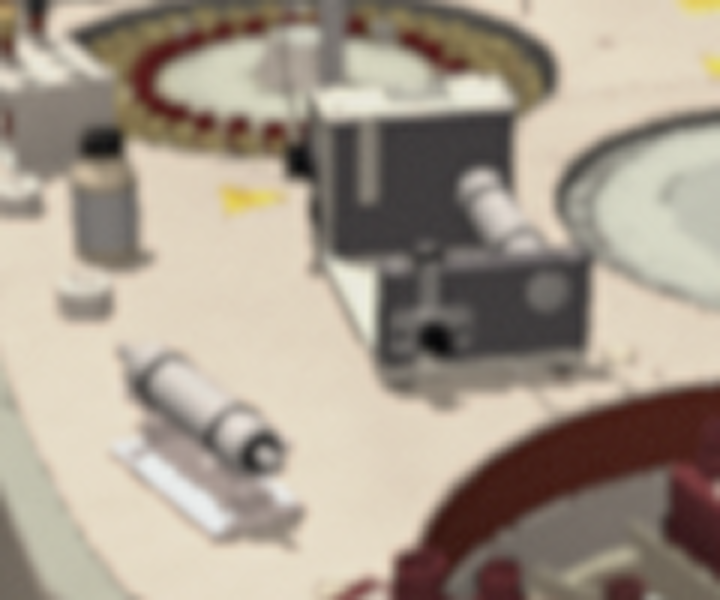

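The crops show the roller's sprung pin to the left: pin tip at crop1 (330,502), journal tip at (578,461), rings at (408,488) and (515,468). On the mixer, the driven rings are at (213,120) and (316,138), and the cheek slot is near (362,236). In crop2 the groove is at (370,160) and the cheek slot at (430,275).

```bash
python3 - <<'E'
from h import *
T=dict(np.load('pics/top0.npz'));S=dict(np.load('pics/side0.npz'))
t=lambda u,v,z:ray(T,250+u/4.6,140+v/4.6,z)
s=lambda u,v,z:ray(S,260+u/6,155+v/6,z)
P=lambda n,p:print(n,(p*1000).round(1))
for n,a,z in[('pin',(330,502),.037),('jour',(578,461),.037),('ringL',(408,488),.039),('ringR',(515,468),.039),
 ('dringL',(213,120),.047),('dringR',(316,138),.047),('hous FL',(42,210),.092),('hous FR',(122,225),.092),('hous BL',(80,38),.092),('hous BR',(158,52),.092),
 ('cheek near',(355,265),.062),('cheek farR',(398,108),.062),('cheek farL',(372,103),.062),('slot',(362,236),.062),('knob',(402,258),.046)]:P(n,t(*a,z))
for n,a,z in[('groove top',(370,122),.09),('groove foot',(368,203),.042),('cheek slot top',(430,253),.062),('h FRtop',(328,118),.092),('h BR top',(512,108),.092),('cheek nearR',(385,268),.062),('cheek farR',(588,258),.062),('pin',(125,350),.037),('jour',(275,457),.037)]:P('S '+n,s(*a,z))
def cloud(c):
    v,u=np.mgrid[:400,:640]; z=c['range_z']; p=np.stack([(u-c['cx'])/c['fx']*z,(v-c['cy'])/c['fy']*z,z],-1).reshape(-1,3)
    return ((p-c['t'])@c['R'])[z.ravel()>0]
for n,c in(('T',T),('S',S)):
    q=cloud(c); q=q[(q[:,0]>.38)&(q[:,0]<.62)&(q[:,1]>-.15)&(q[:,1]<.15)]
    for a,b in((.085,.1),(.0585,.068)):
        k=q[(q[:,2]>a)&(q[:,2]<b)]
        if len(k)>8: print(n,a,len(k),np.median(k[:,2]),cv2.minAreaRect((k[:,:2]*1000).astype(np.float32)),cv2.boxPoints(cv2.minAreaRect((k[:,:2]*1000).astype(np.float32))).round(0).tolist())
E
```

```text
pin [421.8 -60.6  37. ]
jour [ 454.  -197.2   37. ]
ringL [ 432.3 -103.3   39. ]
ringR [ 447.4 -162.1   39. ]
dringL [635.3  21.3  47. ]
dringR [628.6 -38.5  47. ]
hous FL [564.1 106.3  92. ]
hous FR [558.6  62.1  92. ]
hous BL [663.9  95.1  92. ]
hous BR [658.7  51.1  92. ]
cheek near [551.9 -65.8  62. ]
cheek farR [644.9 -84.2  62. ]
cheek farL [646.9 -69.3  62. ]
slot [568.8 -68.6  62. ]
knob [561.5 -92.   46. ]
S groove top [580.9  49.6  90. ]
S groove foot [582.5  57.2  42. ]
S cheek slot top [574.8 -57.8  62. ]
S h FRtop [560.6  56.8  92. ]
S h BR top [655.5  41.   92. ]
S cheek nearR [548.6 -67.9  62. ]
S cheek farR [644.3 -87.2  62. ]
S pin [422.4 -65.3  37. ]
S jour [ 458.  -187.4   37. ]
T 0.085 446 0.09073059486192125 ((592.0827026367188, 81.46583557128906), (51.82827377319336, 61.12406539916992), 84.07015991210938) [[559.0, 59.0], [620.0, 53.0], [625.0, 104.0], [564.0, 110.0]]
T 0.0585 257 0.06264629268126451 ((554.5636596679688, 41.41062927246094), (115.36769104003906, 272.5473327636719), 26.40148162841797) [[442.0, 138.0], [563.0, -106.0], [667.0, -55.0], [546.0, 189.0]]
S 0.085 139 0.09045627440810121 ((591.6527099609375, 79.31553649902344), (53.09225082397461, 64.93624877929688), 78.3646240234375) [[554.0, 60.0], [618.0, 47.0], [629.0, 99.0], [565.0, 112.0]]
S 0.0585 191 0.061970486063724045 ((559.2440795898438, 39.19068908691406), (122.71031951904297, 268.4068298339844), 27.827117919921875) [[442.0, 129.0], [568.0, -108.0], [676.0, -51.0], [551.0, 187.0]]
```

Call:
play_rows([
  [0,2.1,3.1,0,0,0,6.5],
  [0,2.1,3.1,0,0,0,6.5],
  [0,2.1,3.1,0,0,0,6.5],
  [0,2.1,3.1,0,0,0,6.5],
  [0,2.1,3.1,0,0,0,6.5],
  [0,2.1,3.1,0,0,0,6.5],
  [0,2.1,3.1,0,0,0,6.5],
  [0,2.1,3.1,0,0,0,6.5],
  [0,2.1,3.1,0,0,0,6.5],
  [0,2.1,3.1,0,0,0,6.5],
])

```text
clock: 0.93
eef_pos: [0.3928, -0.2071, 0.2186]
tool_rot: [-2.322, -2.116, 0.0]
contact_force: [0.0, -0.6, 0.1]
gripper_width: 0.0927
grip_force: 0.0
```

Call:
play_rows([
  [0,2.1,3.1,-1.5,0,0,6.5],
  [0,2.1,3.1,-1.5,0,0,6.5],
  [0,0.6,1.3,-1.5,0,0,6.2],
  [0,0,0,-1.5,0,0,0],
  [0,0,0,0,0,0,0],
  [0,0,0,0,0,0,0],
])

```text
clock: 1.43
eef_pos: [0.4399, -0.1338, 0.1584]
tool_rot: [-1.943, -2.466, 0.001]
contact_force: [0.5, 0.4, -0.3]
gripper_width: 0.0929
grip_force: 0.0
```

Call:
play_rows([
  [0,0,0,-2.5,0,0,0],
  [0,0,0,-2.5,0,0,0],
  [0,0,0,-2.5,0,0,0],
  [0,0,0,-2.5,0,0,0],
  [0,0,0,-2,0,0,0],
  [0,0,0,-1.5,0,0,0],
  [0,0,0,-0.5,0,0,0],
  [0,0,0,0,0,0,0],
  [0.5,0,0,0,0,0,0],
  [0.6,0,0,0,0,0,0],
], newtons=20)

```text
clock: 2.27
eef_pos: [0.441, -0.1344, 0.0198]
tool_rot: [1.943, 2.466, 0.001]
contact_force: [0.4, 0.3, 1.0]
gripper_width: 0.0837
grip_force: 0.0
```

Call:
play_rows([
  [1,0,0,0,0,0,0],
  [1,0,0,0,0,0,0],
  [1,0,0,0,0,0,0],
  [1,0,0,0,0,0,0],
  [1,0,0,0,0,0,0],
  [1,0,0,0,0,0,0],
], newtons=35)

```text
clock: 2.77
eef_pos: [0.4403, -0.1339, 0.0187]
tool_rot: [1.944, 2.468, -0.0]
contact_force: [0.5, 0.3, 0.1]
gripper_width: 0.0444
grip_force: 0.0
```

```bash
python3 - <<'E'
from h import *
T=snap('top','top1');S=snap('side','side1')
im=lambda f,a,b,c,d,k:cv2.resize(cv2.imread(f)[a:b,c:d],None,fx=k,fy=k,interpolation=cv2.INTER_CUBIC)
A=im('pics/top1.png',200,270,300,400,4);B=im('pics/side1.png',170,255,255,355,4)
cv2.imwrite('pics/c3.png',np.hstack([np.pad(A,((0,60),(0,0),(0,0))),B]))
E
```

```text
(no output)
```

View pics/c3.png

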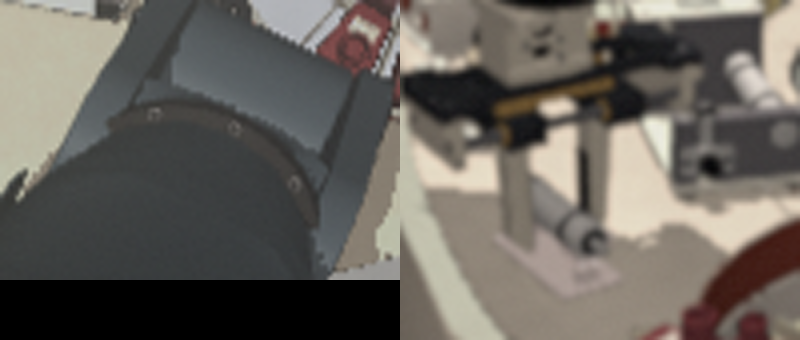

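The top view is blocked by the arm. The side crop shows the fingers straddling the barrel at (575,220). I'll keep closing.

Call:
play_rows([
  [1,0,0,0,0,0,0],
  [1,0,0,0,0,0,0],
  [1,0,0,0,0,0,0],
  [1,0,0,0,0,0,0],
  [1,0,0,0,0,0,0],
  [1,0,0,0,0,0,0],
], newtons=35)

```text
clock: 3.37
eef_pos: [0.4409, -0.134, 0.0188]
tool_rot: [1.943, 2.467, 0.001]
contact_force: [5.2, 2.2, -0.0]
gripper_width: 0.0251
grip_force: 35.0
```

Call:
play_rows([
  [1,0,0,0,0,0,0],
  [1,0,0,0.5,0,0,0],
  [1,0,0,1,0,0,0],
  [1,0,0,2,0,0,0],
  [1,0,0,3,0,0,0],
  [1,0,0,3,0,0,0],
  [1,0,0,2.5,0,0,0],
  [1,0,0,0,0,0,0],
  [1,0,0,0,0,0,0],
], newtons=60)

```text
clock: 4.12
eef_pos: [0.4403, -0.134, 0.1397]
tool_rot: [1.943, 2.467, 0.0]
contact_force: [-0.6, -0.5, -2.4]
gripper_width: 0.0249
grip_force: 60.0
```

Call:
play_rows([
  [1,1.5,1,0,0,0,-4],
  [1,2,1.5,0,0,0,-4],
  [1,2,1.5,0,0,0,-4],
  [1,2,1.5,0,0,0,-4],
  [1,2,1.5,0,0,0,-4],
  [1,1.5,1.2,0,-4,0.45,0],
  [1,1,1,0,-4,0.45,0],
  [1,1,0.5,0,-3.9,0.45,0],
  [1,0,0,0,0,0,0],
  [1,0,0,0,0,0,0],
])

```text
clock: 4.95
eef_pos: [0.5693, -0.036, 0.1368]
tool_rot: [2.232, 1.999, -0.237]
contact_force: [-0.9, 0.1, -2.1]
gripper_width: 0.0253
grip_force: 60.0
```

```bash
python3 - <<'E'
from h import *
from scipy.spatial.transform import Rotation as R
s=get_state();r=R.from_rotvec(s['tool_rot']).as_matrix();print(s['eef_pos'],r.round(3),s['contact_force'])
T=snap('top','top2');S=snap('side','side2')
im=lambda f,a,b,c,d,k:cv2.resize(cv2.imread(f)[a:b,c:d],None,fx=k,fy=k,interpolation=cv2.INTER_CUBIC)
cv2.imwrite('pics/c4.png',im('pics/side2.png',150,225,280,380,8))
E
```

```text
[ 0.56933052 -0.03597989  0.13678076] [[ 0.107  0.994 -0.026]
 [ 0.973 -0.11  -0.205]
 [-0.207 -0.004 -0.978]] [-0.94238848  0.11903563 -2.09315479]
```

View pics/c4.png

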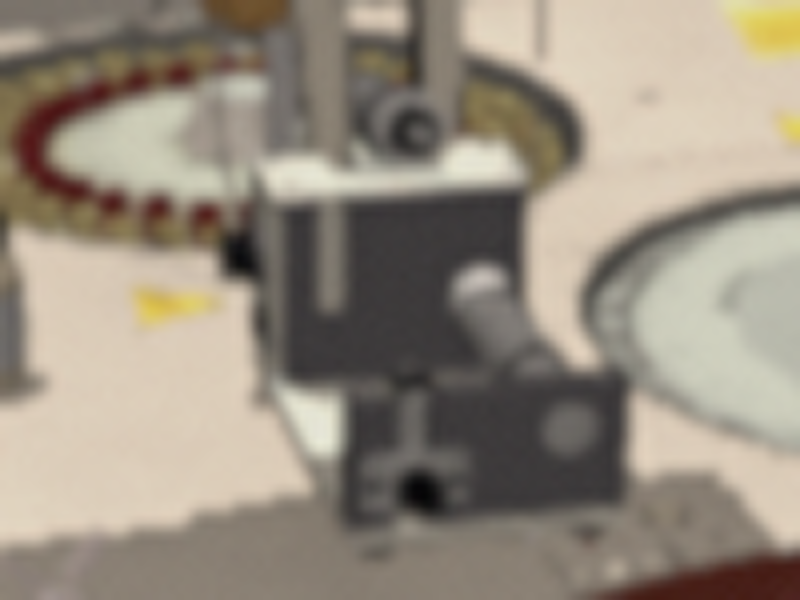

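The side view shows the roller held above the mixer, with the journal tip at crop (412,132). The groove strip is centred at (332,205–310), and the cheek channel and slide head are at (412,380). I'll compare these with the model.

```bash
python3 - <<'E'
from h import *
from scipy.spatial.transform import Rotation as R
S=dict(np.load('pics/side2.npz'))
ym=np.array([.113,.9936,0]);xm=np.array([.9936,-.113,0]);gf=np.array([.5826,.0664,.046]);z=np.array([0,0,1])
def pr(n,X):
    u,v=proj(S,X);print(n,round((u-280)*8),round((v-150)*8))
pr('groove bot',gf-.006*ym-.004*z);pr('groove top',gf-.006*ym+.044*z);pr('groove floor top',gf+.044*z)
pr('h FR',gf-.006*ym-.0215*xm+.046*z);pr('h BR',gf-.006*ym+.0785*xm+.046*z)
pr('cheek chan inner top',gf-.122*ym+.016*z);pr('slide top',gf-.126*ym+.0235*z)
r=R.from_rotvec(get_state()['tool_rot']).as_matrix();p=get_state()['eef_pos']
m=p-.019*r[:,2]
for o in(0,.0013):
  pr('jtip',m-r[:,0]*(.065-o))
pr('jtip+5x',m-r[:,0]*.065+.005*xm)
pr('+5mm x foot',gf-.006*ym-.004*z+.005*xm)
# driven roller left end
pr('driven mid',gf-.069*ym+.058*xm)
E
```

```text
groove bot 327 308
groove top 327 193
groove floor top 324 188
h FR 272 192
h BR 523 174
cheek chan inner top 395 376
slide top 397 361
jtip 423 131
jtip 422 130
jtip+5x 437 130
+5mm x foot 339 307
driven mid 511 348
```

```bash
python3 - <<'E'
import cv2
a=cv2.imread('pics/side2.png')[158:206,312:352]
cv2.imwrite('pics/c5.png',cv2.convertScaleAbs(cv2.resize(a,None,fx=12,fy=12,interpolation=cv2.INTER_LANCZOS4),alpha=1.4))
E
```

```text
(no output)
```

View pics/c5.png

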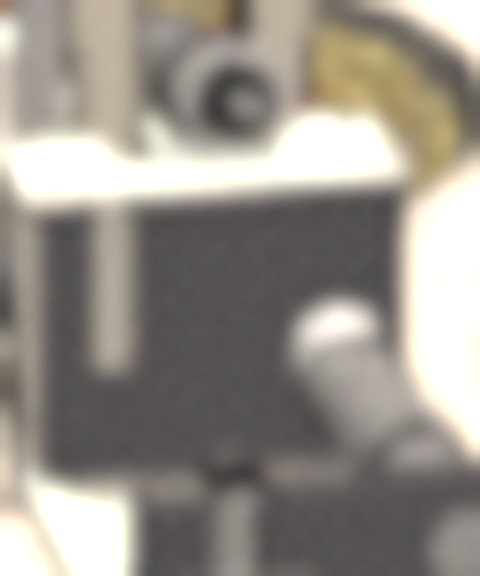

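The enlarged crop puts the journal tip at (243,104), the groove centre at column 113 and its foot at row 376. Compared with the arm's own pose, the cameras read x about 2–3 mm low, so I'll shift +x before descending.

Call:
play_rows([
  [1,0.42,0,-1,0,0,0],
  [1,0,0,-1.5,0,0,0],
  [1,0,0,-1.5,0,0,0],
  [1,0,0,-1.5,0,0,0],
  [1,0,0,-1.2,0,0,0],
  [1,0,0,-0.8,0,0,0],
  [1,0,0,0,0,0,0],
  [1,0,0,0,0,0,0],
])

```text
clock: 5.72
eef_pos: [0.5744, -0.0372, 0.0635]
tool_rot: [2.233, 1.994, -0.235]
contact_force: [-0.1, 0.2, -1.5]
gripper_width: 0.0247
grip_force: 60.0
```

Call:
play_rows([
  [1,0.05,0.5,0,0,0,0],
  [1,0.05,0.5,0,0,0,0],
  [1,0.05,0.4,0,0,0,0],
  [1,0.02,0.2,0,0,0,0],
  [1,0.02,0.2,0,0,0,0],
  [1,0,0,0,0,0,0],
  [1,0,0,0,0,0,0],
])

```text
clock: 6.3
eef_pos: [0.5764, -0.0188, 0.0637]
tool_rot: [2.232, 1.995, -0.234]
contact_force: [-0.7, 0.3, -1.6]
gripper_width: 0.0251
grip_force: 60.0
```

Call:
play_rows([
  [1,0.02,0.2,0,0,0,0],
  [1,0.02,0.2,0,0,0,0],
  [1,0,0,0,0,0,0],
  [1,0,0,0,0,0,0],
])

```text
clock: 6.63
eef_pos: [0.5768, -0.015, 0.0636]
tool_rot: [2.232, 1.994, -0.235]
contact_force: [-0.1, -1.9, -1.5]
gripper_width: 0.0249
grip_force: 60.0
```

Call:
play_rows([
  [1,0.02,0.2,0,0,0,0],
  [1,0.02,0.2,0,0,0,0],
  [1,0,0,0,0,0,0],
  [1,0,0,0,0,0,0],
])

```text
clock: 6.97
eef_pos: [0.5772, -0.011, 0.0636]
tool_rot: [2.232, 1.994, -0.235]
contact_force: [-0.4, -5.0, -2.0]
gripper_width: 0.0244
grip_force: 60.0
```

Call:
play_rows([
  [1,0.02,0.2,0,0,0,0],
  [1,0.02,0.2,0,0,0,0],
  [1,0,0,0,0,0,0],
  [1,0,0,0,0,0,0],
])

```text
clock: 7.3
eef_pos: [0.5775, -0.0073, 0.0636]
tool_rot: [2.232, 1.994, -0.235]
contact_force: [0.3, -6.3, -1.9]
gripper_width: 0.0248
grip_force: 60.0
```

Call:
play_rows([
  [1,0.1,-0.01,0,0,0,0],
  [1,0.1,-0.01,0,0,0,0],
  [1,0,0,0,0,0,0],
  [1,0,0,0,0,0,0],
])

```text
clock: 7.63
eef_pos: [0.5786, -0.0076, 0.0632]
tool_rot: [2.233, 1.995, -0.238]
contact_force: [-3.8, -7.1, -2.1]
gripper_width: 0.0248
grip_force: 60.1
```

Call:
play_rows([
  [1,-0.2,0.02,0,0,0,0],
  [1,-0.2,0.02,0,0,0,0],
  [1,0,0,0,0,0,0],
  [1,0,0,0,0,0,0],
])

```text
clock: 7.97
eef_pos: [0.5752, -0.0072, 0.0636]
tool_rot: [2.232, 1.994, -0.236]
contact_force: [-1.1, -6.5, -1.6]
gripper_width: 0.0252
grip_force: 60.0
```

Call:
play_rows([
  [1,-0.1,0.01,0,0,0,0],
  [1,-0.1,0.01,0,0,0,0],
  [1,0,0,0,0,0,0],
  [1,0,0,0,0,0,0],
])

```text
clock: 8.3
eef_pos: [0.574, -0.007, 0.0639]
tool_rot: [2.232, 1.993, -0.234]
contact_force: [1.2, -6.4, -2.0]
gripper_width: 0.0249
grip_force: 60.0
```

Call:
play_rows([
  [1,-0.1,0.01,0,0,0,0],
  [1,-0.1,0.01,0,0,0,0],
  [1,0,0,0,0,0,0],
  [1,0,0,0,0,0,0],
])

```text
clock: 8.63
eef_pos: [0.5729, -0.0068, 0.0642]
tool_rot: [2.231, 1.992, -0.231]
contact_force: [4.5, -8.7, -3.0]
gripper_width: 0.0246
grip_force: 60.1
```

Call:
play_rows([
  [1,0.2,-0.02,0,0,0,0],
  [1,0.23,-0.02,0,0,0,0],
  [1,0.02,0.18,0,0,0,0],
  [1,0.02,0.18,0,0,0,0],
  [1,0.02,0.18,0,0,0,0],
  [1,0,0,0,0,0,0],
  [1,0,0,0,0,0,0],
])

```text
clock: 9.22
eef_pos: [0.5765, -0.0022, 0.0636]
tool_rot: [2.231, 1.994, -0.236]
contact_force: [-0.7, -9.4, -2.6]
gripper_width: 0.0249
grip_force: 60.0
```

Call:
play_rows([
  [1,0,0,-0.3,0,0,0],
  [1,0,0,-0.4,0,0,0],
  [1,0,0,-0.4,0,0,0],
  [1,0,0,-0.4,0,0,0],
  [1,0,0,-0.2,0,0,0],
  [1,0,0,0,0,0,0],
  [1,0,0,0,0,0,0],
])

```text
clock: 9.8
eef_pos: [0.5762, -0.0022, 0.0466]
tool_rot: [2.232, 1.994, -0.236]
contact_force: [-1.2, -9.7, -0.1]
gripper_width: 0.0247
grip_force: 60.0
```

Call:
play_rows([
  [1,0,0,-0.15,0,0,0],
  [1,0,0,-0.15,0,0,0],
  [1,0,0,0,0,0,0],
  [1,0,0,0,0,0,0],
])

```text
clock: 10.13
eef_pos: [0.5764, -0.0022, 0.0437]
tool_rot: [2.232, 1.994, -0.236]
contact_force: [-1.6, -8.7, -0.9]
gripper_width: 0.0248
grip_force: 60.0
```

Call:
play_rows([
  [1,0,0,-0.1,0,0,0],
  [1,0,0,0,0,0,0],
  [1,0,0,0,0,0,0],
])

```text
clock: 10.38
eef_pos: [0.5764, -0.0022, 0.0428]
tool_rot: [2.232, 1.994, -0.236]
contact_force: [-0.8, -9.4, 0.0]
gripper_width: 0.0248
grip_force: 60.0
```

Call:
play_rows([
  [1,0,0,-0.1,0,0,0],
  [1,0,0,0,0,0,0],
  [1,0,0,0,0,0,0],
])

```text
clock: 10.63
eef_pos: [0.5765, -0.0022, 0.0418]
tool_rot: [2.232, 1.994, -0.236]
contact_force: [-0.9, -9.6, -0.4]
gripper_width: 0.0252
grip_force: 60.0
```

Call:
play_rows([
  [1,0,0,-0.1,0,0,0],
  [1,0,0,0,0,0,0],
  [1,0,0,0,0,0,0],
])

```text
clock: 10.88
eef_pos: [0.5765, -0.0022, 0.0408]
tool_rot: [2.232, 1.994, -0.236]
contact_force: [-1.5, -9.7, -0.5]
gripper_width: 0.0247
grip_force: 60.0
```

Call:
play_rows([
  [1,0,0,-0.1,0,0,0],
  [1,0,0,0,0,0,0],
  [1,0,0,0,0,0,0],
])

```text
clock: 11.13
eef_pos: [0.5765, -0.0021, 0.0399]
tool_rot: [2.232, 1.994, -0.236]
contact_force: [-0.8, -9.7, 2.4]
gripper_width: 0.0243
grip_force: 60.0
```

Call:
play_rows([
  [1,0,0,-0.1,0,0,0],
  [1,0,0,0,0,0,0],
  [1,0,0,0,0,0,0],
])

```text
clock: 11.38
eef_pos: [0.5766, -0.0022, 0.039]
tool_rot: [2.232, 1.994, -0.235]
contact_force: [-1.7, -9.3, 2.3]
gripper_width: 0.0247
grip_force: 60.0
```

Call:
play_rows([
  [1,0,0.01,-0.08,1,-0.11,0],
  [1,0,0.01,-0.11,1,-0.11,0],
  [1,0,0,0,0,0,0],
  [1,0,0,0,0,0,0],
])

```text
clock: 11.72
eef_pos: [0.5766, -0.0021, 0.0371]
tool_rot: [2.251, 2.011, -0.197]
contact_force: [-1.6, -9.8, 1.6]
gripper_width: 0.0245
grip_force: 60.0
```

Call:
play_rows([
  [1,0,0.015,-0.11,1,-0.11,0],
  [1,0,0.015,-0.11,1,-0.11,0],
  [1,0,0,0,0,0,0],
  [1,0,0,0,0,0,0],
])

```text
clock: 12.05
eef_pos: [0.5766, -0.0018, 0.0349]
tool_rot: [2.271, 2.028, -0.159]
contact_force: [-1.6, -10.0, 2.0]
gripper_width: 0.025
grip_force: 60.0
```

Call:
play_rows([
  [1,0,0.02,-0.11,1,-0.11,0],
  [1,0,0,0,0,0,0],
  [1,0,0,0,0,0,0],
])

```text
clock: 12.3
eef_pos: [0.5767, -0.0016, 0.0338]
tool_rot: [2.28, 2.036, -0.139]
contact_force: [-1.5, -11.2, 2.0]
gripper_width: 0.0243
grip_force: 60.0
```

Call:
play_rows([
  [1,0,0.02,-0.11,1,-0.11,0],
  [1,0,0,0,0,0,0],
  [1,0,0,0,0,0,0],
])

```text
clock: 12.55
eef_pos: [0.5767, -0.0014, 0.0327]
tool_rot: [2.289, 2.045, -0.12]
contact_force: [-1.3, -10.6, 1.7]
gripper_width: 0.0247
grip_force: 60.0
```

```bash
python3 - <<'E'
from h import *
S=snap('side','side3')
a=cv2.imread('pics/side3.png')[155:215,300:365]
cv2.imwrite('pics/c6.png',cv2.convertScaleAbs(cv2.resize(a,None,fx=10,fy=10,interpolation=cv2.INTER_LANCZOS4),alpha=1.4))
s=get_state();print(s['wrist_torque'])
E
```

```text
[-1.55857270e+00  8.95791117e-02  1.53456064e-03]
```

View pics/c6.png

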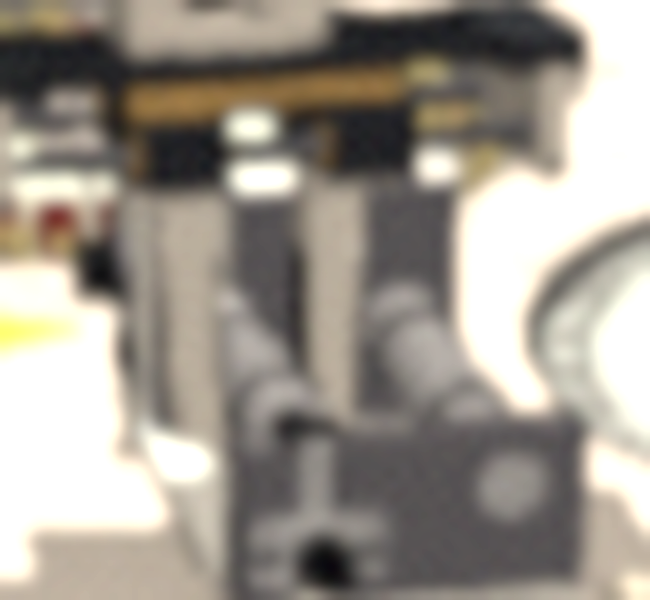

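The roller's near end is at (280,405), heading into the dark cheek channel at (305,425). No sideways force shows, so I'll go on pivoting down.

Call:
play_rows([
  [1,0,0,-0.11,1,-0.11,0],
  [1,0,0,0,0,0,0],
  [1,0,0,0,0,0,0],
])

```text
clock: 12.85
eef_pos: [0.5767, -0.0013, 0.0315]
tool_rot: [2.299, 2.053, -0.1]
contact_force: [-1.0, -9.5, 1.1]
gripper_width: 0.0246
grip_force: 60.0
```

Call:
play_rows([
  [1,0,0.0,-0.11,1,-0.11,0],
  [1,0,0,0,0,0,0],
  [1,0,0,0,0,0,0],
])

```text
clock: 13.1
eef_pos: [0.5767, -0.0013, 0.0304]
tool_rot: [2.308, 2.061, -0.08]
contact_force: [-1.0, -10.0, 0.8]
gripper_width: 0.025
grip_force: 60.0
```

Call:
play_rows([
  [1,0,-0.1,0,0,0,0],
  [1,0,0,0,0,0,0],
  [1,0,0,0,0,0,0],
])

```text
clock: 13.35
eef_pos: [0.5767, -0.002, 0.0304]
tool_rot: [2.308, 2.062, -0.08]
contact_force: [-1.9, -7.7, 1.0]
gripper_width: 0.0247
grip_force: 60.0
```

Call:
play_rows([
  [1,0,-0.1,0,0,0,0],
  [1,0,0,0,0,0,0],
  [1,0,0,0,0,0,0],
])

```text
clock: 13.6
eef_pos: [0.5767, -0.0022, 0.0304]
tool_rot: [2.308, 2.062, -0.079]
contact_force: [-1.3, -0.6, 3.1]
gripper_width: 0.0246
grip_force: 60.0
```

Call:
play_rows([
  [1,0,0.01,-0.055,0.5,-0.055,0],
  [1,0,0.01,-0.055,0.5,-0.055,0],
  [1,0,0,0,0,0,0],
  [1,0,0,0,0,0,0],
])

```text
clock: 13.93
eef_pos: [0.5767, -0.0021, 0.0291]
tool_rot: [2.317, 2.07, -0.059]
contact_force: [0.5, 0.0, 2.2]
gripper_width: 0.025
grip_force: 60.0
```

Call:
play_rows([
  [1,0,0.015,-0.055,0.5,-0.055,0],
  [1,0,0.01,-0.055,0.5,-0.055,0],
  [1,0,0,0,0,0,0],
  [1,0,0,0,0,0,0],
])

```text
clock: 14.27
eef_pos: [0.5764, -0.0029, 0.0277]
tool_rot: [2.326, 2.078, -0.04]
contact_force: [0.3, -8.6, 1.2]
gripper_width: 0.0249
grip_force: 60.0
```

Call:
play_rows([
  [1,-0.02,-0.15,0,0,0,0],
  [1,0,0,0,0,0,0],
  [1,0,0,0,0,0,0],
])

```text
clock: 14.52
eef_pos: [0.5762, -0.0044, 0.0277]
tool_rot: [2.326, 2.078, -0.04]
contact_force: [0.0, -7.8, 1.4]
gripper_width: 0.0245
grip_force: 60.0
```

Call:
play_rows([
  [1,-0.02,-0.15,0,0,0,0],
  [1,0,0,0,0,0,0],
  [1,0,0,0,0,0,0],
])

```text
clock: 14.77
eef_pos: [0.576, -0.0058, 0.0277]
tool_rot: [2.326, 2.078, -0.04]
contact_force: [0.8, -7.6, 0.5]
gripper_width: 0.0248
grip_force: 60.0
```

Call:
play_rows([
  [1,-0.02,-0.15,0,0,0,0],
  [1,-0.01,-0.1,0,0,0,0],
  [1,0,0,0,0,0,0],
  [1,0,0,0,0,0,0],
])

```text
clock: 15.1
eef_pos: [0.5758, -0.0081, 0.0277]
tool_rot: [2.327, 2.078, -0.04]
contact_force: [0.5, -5.3, 1.0]
gripper_width: 0.0248
grip_force: 60.0
```

Call:
play_rows([
  [1,-0.01,-0.1,0,0,0,0],
  [1,-0.01,-0.05,0,0,0,0],
  [1,0,0,0,0,0,0],
  [1,0,0,0,0,0,0],
])

```text
clock: 15.43
eef_pos: [0.5756, -0.0091, 0.0278]
tool_rot: [2.326, 2.078, -0.04]
contact_force: [1.1, -3.9, -0.8]
gripper_width: 0.0245
grip_force: 60.0
```

Call:
play_rows([
  [1,-0.01,-0.1,0,0,0,0],
  [1,0,0,0,0,0,0],
  [1,0,0,0,0,0,0],
])

```text
clock: 15.68
eef_pos: [0.5755, -0.0094, 0.0278]
tool_rot: [2.327, 2.079, -0.039]
contact_force: [2.2, 3.7, -1.9]
gripper_width: 0.0245
grip_force: 60.0
```

Call:
play_rows([
  [1,0.01,0.07,-0.08,0,0,0],
  [1,0,0,0,0,0,0],
  [1,0,0,0,0,0,0],
])

```text
clock: 15.93
eef_pos: [0.5756, -0.0093, 0.0272]
tool_rot: [2.326, 2.078, -0.04]
contact_force: [0.9, -0.9, 2.3]
gripper_width: 0.025
grip_force: 60.0
```

```bash
python3 - <<'E'
from h import *
S=snap('side','side4');s=get_state();print(s['wrist_torque'],s['contact_force'])
a=cv2.imread('pics/side4.png')[155:215,300:365]
cv2.imwrite('pics/c7.png',cv2.convertScaleAbs(cv2.resize(a,None,fx=10,fy=10,interpolation=cv2.INTER_LANCZOS4),alpha=1.4))
E
```

```text
[ 0.17437628 -0.27055929 -0.02392051] [1.35713861 0.93174652 1.23070433]
```

Call:
play_rows([
  [1,0,0,-0.04,-0.5,0.055,0],
  [1,0,0,-0.04,-0.5,0.055,0],
  [1,0,0,0,0,0,0],
  [1,0,0,0,0,0,0],
])

```text
clock: 16.32
eef_pos: [0.5757, -0.0095, 0.0264]
tool_rot: [2.317, 2.07, -0.06]
contact_force: [-0.9, -4.4, 4.3]
gripper_width: 0.0247
grip_force: 60.0
```

```bash
python3 - <<'E'
from h import *
s=get_state();print(s['wrist_torque'],s['contact_force'])
E
```

```text
[-0.38135362 -0.09890591  0.01851891] [-0.89450562 -4.35468862  4.27689263]
```

Call:
play_rows([
  [0.55,0,0,0,0,0,0],
  [0.55,0,0,0,0,0,0],
  [0.55,0,0,0,0,0,0],
  [0.55,0,0,0,0,0,0],
  [0.55,0,0,0,0,0,0],
], newtons=5)

```text
clock: 16.73
eef_pos: [0.5754, -0.0092, 0.0262]
tool_rot: [2.317, 2.071, -0.06]
contact_force: [-0.4, -0.2, 0.5]
gripper_width: 0.042
grip_force: 0.0
```

Call:
play_rows([
  [0.55,0,0,0,0,0,0],
  [0.55,0,0,1,0,0,0],
  [0.55,0,0,2,0,0,0],
  [0.55,0,0,3,0,0,0],
  [0.55,-0.5,0,4,0,0,0],
  [0.55,-4,0,1,0,0,0],
  [0.55,-4,0,0,0,0,0],
  [0.55,-4,0,0,0,0,0],
  [0.55,-4,0,0,0,0,0],
  [0.55,0,0,0,0,0,0],
])

```text
clock: 17.57
eef_pos: [0.4032, -0.0087, 0.1358]
tool_rot: [2.32, 2.074, -0.066]
contact_force: [0.6, -1.1, -0.3]
gripper_width: 0.0415
grip_force: 0.0
```

```bash
python3 - <<'E'
from h import *
S=snap('side','side5');T=snap('top','top5')
im=lambda f,a,b,c,d:cv2.resize(cv2.imread(f)[a:b,c:d],(390,600),interpolation=cv2.INTER_CUBIC)
cv2.imwrite('pics/c8.png',cv2.convertScaleAbs(np.hstack([cv2.resize(cv2.imread('pics/side5.png')[155:215,305:355],(450,540),interpolation=cv2.INTER_CUBIC),cv2.resize(cv2.imread('pics/top5.png')[145:215,255:300+40],(340,280),interpolation=cv2.INTER_CUBIC).__class__ and cv2.copyMakeBorder(cv2.resize(cv2.imread('pics/top5.png')[145:215,255:340],(340,280),interpolation=cv2.INTER_CUBIC),0,260,0,0,cv2.BORDER_CONSTANT)]),alpha=1.3))
ym=np.array([.108,.994,0]);gf=np.array([.5835,.064,.046]);z=np.array([0,0,1])
for n,X in(('pinbarrel end z46',gf-.019*ym),('z52',gf-.019*ym+.006*z),('foot',gf-.006*ym-.004*z),('jbarrel end+4',gf-.119*ym+.004*z)):
    u,v=proj(S,X);print(n,round((u-305+.5)*9),round((v-155+.5)*9))
E
```

```text
pinbarrel end z46 160 311
z52 160 295
foot 152 308
jbarrel end+4 228 416
```

View pics/c8.png

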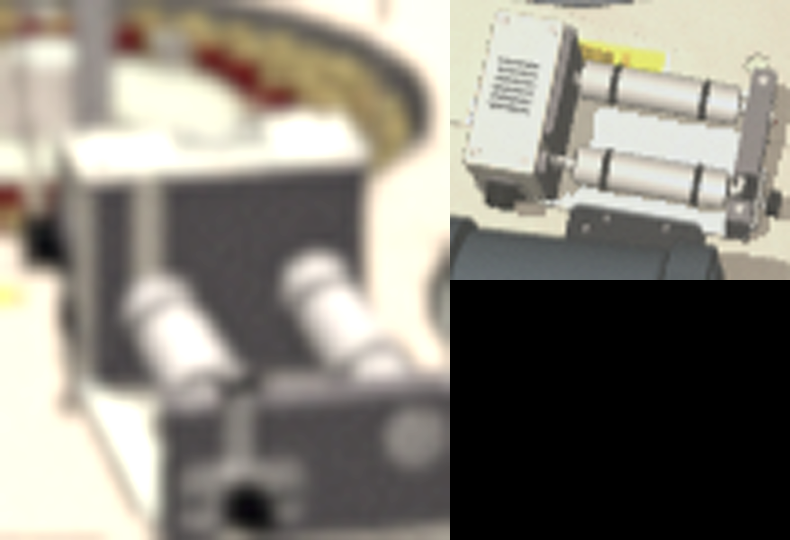

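The roller sits between both ends, parallel to the driven one, in the side view at (157,300)–(200,380) and also in the top view. I'll check the pin-end height against the driven roller using the depth images.

```bash
python3 - <<'E'
from h import *
from scipy.optimize import least_squares
ym=np.array([.108,.994,0]);xm=np.array([.994,-.108,0]);gf=np.array([.5835,.064,.046])
for n in('side5','top5'):
    c=dict(np.load(f'pics/{n}.npz'));v,u=np.mgrid[:400,:640];z=c['range_z']
    p=np.stack([(u-c['cx'])/c['fx']*z,(v-c['cy'])/c['fy']*z,z],-1).reshape(-1,3);q=((p-c['t'])@c['R'])[z.ravel()>0]-gf
    a=np.stack([q@xm,q@ym,q[:,2]],1)
    for nm,x0 in(('idler',0),('driven',.058)):
        k=a[(abs(a[:,0]-x0)<.014)&(a[:,1]>-.112)&(a[:,1]<-.024)&(a[:,2]>-.006)&(a[:,2]<.03)]
        f=lambda t:np.hypot(k[:,0]-t[0]-t[2]*(k[:,1]+.069),(k[:,2]-t[1]-t[3]*(k[:,1]+.069)))-.013
        r=least_squares(f,[x0,0,0,0],loss='soft_l1',f_scale=.001).x
        print(n,nm,len(k),(r*[1000,1000,1,1]).round(3),'z at pin',round(1000*(r[1]+r[3]*.069),1),'z at jour',round(1000*(r[1]-r[3]*.065),1))
E
```

```text
side5 idler 95 [-0.545 -2.3   -0.005  0.018] z at pin -1.1 z at jour -3.5
side5 driven 95 [ 5.6865e+01 -1.2940e+00  1.7000e-02  3.0000e-03] z at pin -1.1 z at jour -1.5
top5 idler 329 [ 3.050e-01 -2.019e+00 -1.000e-03  1.600e-02] z at pin -0.9 z at jour -3.0
top5 driven 320 [ 5.7975e+01 -1.1430e+00  3.0000e-03 -4.0000e-03] z at pin -1.4 z at jour -0.9
```

Relative to the driven roller, the pin end is at foot height within about 0.5 mm and the journal end about 2 mm low. The roller is seated, so I'm handing in.

```bash
python3 -c "
from station import *
print(job_done())"
```

```text
the job is handed in; nothing more can be done
None
```

The idler roller is back in the front place and let go: the pin stands on the foot of the groove and the spring has pushed the journal home in the slide's recess. I handed the job in at about 18 s, and no verdict came back.

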